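Dispense one vial cap and slide it into the pick-up seat

TASK

The open vial needs a fresh screw cap, so have one ready at the cap dispenser's pick-up seat: push the red plunger all the way in once and let it spring back, so that a single blue cap comes out onto the lane, then push that cap along the lane with a fingertip until it drops flat into the round seat at the lane's end. Only press and push, with no cap gripped or lifted; the other two caps stay in the tube, and the vials and the beaker around the dispenser are left as they stand.

Things in the scene. Friction and masses are not known exactly. Their poses are not given: they have to be found in the camera images.
- dispenser: cap dispenser fixed to the bench: grey base, aluminium guides, clear upright tube (37 mm outside, top 58 mm above the bench) with a stack of blue caps. Origin on the bench under the tube's axis, z up. Plunger on the tube's +y side, pushed toward -y; caps come out on the -y side onto a lane that runs toward -x to the seat. Spans x -84 to +26 mm, y -60 to +122 mm (plunger out)
- plunger_head (a point): centre of the outer face of the red round plunger head (29 mm across, axis level, 16.5 mm above the bench), which moves with the plunger; push it along the dispenser's -y. It slides toward an aluminium tunnel that ends at the dispenser's y = +72 mm, 45 mm wide, 31 mm high
- plunger (a joint): plunger travel in m: 0 fully out (rest), 0.040 pressed home against its stop; a spring returns it by itself when let go; about 4 N to start, 8 to 9 N when home. Its blade pushes the lowest cap out of the tube, and when it comes back the next cap drops down. A second press would push out another cap
- tube_axis (a point): point on the tube's axis at the height of its floor, 10 mm above the bench. The aluminium guides on either side of the cap's way out reach x +-23 mm and end 19 mm from the axis, 19 mm short of the lane's centre line; they are 28 mm high
- exit (a point): point on the lane's floor, 38 mm from the tube's axis, where the centre of an ejected cap's underside comes to lie. The lane's floor is flat, 10 mm above the bench, 33 mm wide between low rails whose tops are 13.5 mm above the bench; its centre line runs straight from here to the seat, and its other (+x) end, 26 mm behind this point, is open
- seat (a point): centre of the floor of the round seat sunk in the lane: 31 mm across, with a dark floor, 3 mm deep (its floor is 7 mm above the bench), 55 mm from the exit along the dispenser's -x; a low rail 8 mm beyond its edge ends the lane
- cap_1: blue ribbed screw cap, a disc 28 mm across and 15 mm high, 10 to 17 g, slides easily; origin at the centre of its underside, z up. The lowest in the tube: the one that is pushed out. Lying on the lane its top is 25 mm above the bench, in the seat 22 mm
- cap_2: the like cap above it, to stay in the tube; it drops to the tube's floor when the plunger comes back
- cap_3: the like cap on top of the stack, to stay in the tube
- open_vial: open glass sample vial without cap, 27 mm across, 53 mm high, standing loose near the dispenser; origin at its underside's centre; leave it alone
- red_vial: glass vial with red cap, 27 mm across, 52 mm high, standing loose; origin at its underside's centre; leave it alone
- small_beaker: small glass beaker, 48 mm across, 58 mm high, standing loose; origin at its underside's centre; leave it alone
Not all that is in view belongs to the job. Leave any black or green look-alike of the cap_3 alone.

How it is judged:
By the outcome, as a careful person would: the job done as asked, in the order asked, and still so for the second after the job is handed in, with the robot touching nothing.
It also fails if it takes over 51 s, if anything falls off the work surface, if the arm or the gripper's body presses on something with over 40 N, if the wrist force passes 120 N, or if a joint passes its speed limit or range.

ROBOT

A 6-joint arm with a two-finger parallel gripper is mounted at the origin on a cart in front of the work surface, level with it; the furniture and walls round the work are solid. World frame = base frame: x ahead of the robot, y to its left, z up, the work surface at z = 0. Lengths are in mm, angles in rad, forces in N, time in s.
With the tool pointing down it reaches from about 300 to 775 mm from the base axis. Payload 14.6 kg.
Tool frame: the origin (TCP) lies at the very end of the fingers, on their centre line; the grasp point (between the pads) lies 19 mm behind it; z points along the fingers, y is the line along which they close (so a half turn about z gives the same grasp; the last joint's range is limited). The gripper opens to 94 mm and grips with 3 to 60 N. Pads are 16 mm wide; open, the fingers measure 119 mm over their backs; the gripper's body (75 mm by 177 mm) begins 78 mm behind the grasp point.
Start: joints at [1.208, 0.3, 1.521, -0, 1.321, -0.067], TCP at [160.325, 526.104, 205.446] pointing down, gripper open.
Joint ranges: [-3.03, 3.03], [-0.79, 2.21], [0.23, 2.52], [-1.04, 4.18], [0, 3.07], [-2.55, 2.55]. Speed limits (rad/s): [2.22, 2.22, 2.57, 3.14, 3.14, 3.14].

INTERFACE

Orientations are given as [roll, pitch, yaw] about the fixed x, y, z axes, in that order (R = Rz(yaw) Ry(pitch) Rx(roll)).
In Python, from cell import manip, eyes, ticket gives the robot as it stands. The module is installed in compiled form; this text tells all that it offers.
- The arm moves only by the tool arm_command, never from a script. Its argument "plan" is a list of rows, each a list of 5 numbers: the opening, from -1 (shut) to 1 (fully open), then the shift along the tool's x, y, z in m, then the turn about the tool's z in rad. In form: [[jaw, dx, dy, dz, roll], ...]. A call has 1 to 20 rows; each row shifts and turns the commanded pose from where the row before left it, along the tool's axes as they then stand; what a row does not reach is not made up. A row lasts 1/8 s, in which the tool goes at most 62.5 mm and 10.7 degrees, less where a joint would pass 70% of its speed; a pose out of reach is approached as far as the arm can. A call is refused whole if a number of a shift passes 0.0625 or a number of a turn 0.188, either way. A call with a gripper value outside its range is refused whole. The fingers move at their own pace and stop on an object; "newtons" is the grip in N (left out, the last holds). Time passes only in rows, so rows that do not move let the fingers close. It gives the time, the measured TCP pose, the force, the opening and the grip force at its end, in the units of the state.
- manip.read_state(): the state, without advancing time (a new reading comes with each control period).
- eyes.camera(name): name is "scene" or "top" or "wrist"; returns a dict with "img" (384x512x3 uint8, blue, green, red), "z_map" (384x512 float32, mm along the optical axis (not along the pixel's ray), 0 where there is no reading), "fx", "fy", "cx", "cy" (pixels), "dist" ([k1, k2, p1, p2, k3] as OpenCV has them; the pictures are not rectified), "eye" and "orientation" of the camera in the world. Camera axes: x right, y down, z forward; pixel columns grow to the right and rows downward; lengths in mm; the calibration is good to about 2 mm. A picture is of the moment at which its call begins.
- ticket.sign_off(): hands the job in; it is judged then, once.
The state is a dict: "clock": time; "joints": joint angles; "qd": joint speeds; "effort": joint torques, N m; "eef_pos": TCP position; "eef_rot": TCP orientation; "wrist_force": force on the tool from outside, world axes, zero at the start; "moment": the same for the moment, N m; "finger_gap": finger opening in mm; "finger_force": force on a finger pad.
Only numpy, scipy, OpenCV 4.12 (cv2) and the standard library are available. Lean on these libraries where they do the work, as an engineer would, in place of code of your own. Each camera call takes 0.05 s, during which the arm holds its last target. There are 200 camera calls.

## Working session

There is one attempt and no reset: what is moved stays moved. The work goes in short steps, Python scripts to look and compute and a tool call to move; the robot and the scene stay as the last step left them, time stands still between calls to the robot, and variables do not carry over. Pictures are saved under pics/ and viewed, at most 10 in all, crops included, and the job is handed in when it is done.

Besides the shell and the picture viewer there is one more tool, called after "Emit:" by a JSON object that holds its "op" and its "data", one argument or row to a line. arm_command: Moves the arm, as the interface text tells. Its arguments: {"type":"object","properties":{"plan":{"type":"array"},"newtons":{"type":"number"}},"required":["plan"]}

```bash
mkdir -p pics
cat > h.py <<'E'
import numpy as np, cv2
from scipy.spatial.transform import Rotation as R
from cell import manip, eyes, ticket
def cam(n):
    c=eyes.camera(n); c['K']=np.array([[c['fx'],0,c['cx']],[0,c['fy'],c['cy']],[0,0,1.]]); c['d']=np.array(c['dist'],float)
    o=np.array(c['orientation'],float); c['R']=o if o.shape==(3,3) else R.from_euler('xyz',o).as_matrix(); c['e']=np.array(c['eye'],float); return c
def plane(c,uv,z):
    p=cv2.undistortPoints(np.array(uv,float).reshape(-1,1,2),c['K'],c['d']).reshape(-1,2)
    r=np.c_[p,np.ones(len(p))]@c['R'].T
    return c['e']+r*((z-c['e'][2])/r[:,2])[:,None]
def proj(c,P):
    P=(np.array(P,float).reshape(-1,3)-c['e'])@c['R']
    return cv2.projectPoints(P,np.zeros(3),np.zeros(3),c['K'],c['d'])[0].reshape(-1,2)
E
python3 - <<'E'
from h import *
for n in('scene','top'):
    c=cam(n); cv2.imwrite(f'pics/{n}0.png',cv2.resize(c['img'],None,fx=1.5,fy=1.5)); print(n,c['e'],c['orientation'],c['fx'])
print(manip.read_state())
E
```

```text
scene [ -69.11978328 -641.36074567  512.70332437] [-2.1452979   0.02287817 -1.0883499 ] 454.63613611805624
top [ 445.49630594 -275.35358548  908.68345367] [-3.03608064 -0.01900795 -1.58448238] 450.2789709028688
{'clock': 0.1, 'joints': array([ 1.20841196e+00,  3.00441465e-01,  1.52153462e+00,  3.43627237e-05,
        1.32071156e+00, -6.66527101e-02]), 'qd': array([ 0.0007972 , -0.00241367, -0.00076202, -0.00090145,  0.00039892,
       -0.00093538]), 'effort': array([-5.06299912e-04, -5.32636499e+01, -3.53287590e+01,  7.08783511e-02,
        2.34219676e-02, -7.81120320e-05]), 'eef_pos': array([160.22651591, 525.88714208, 204.92224451]), 'eef_rot': array([-3.14050232e+00, -1.06140286e-04,  2.84585242e+00]), 'wrist_force': array([ 0.17803286, -0.27914597,  0.46592443]), 'moment': array([-0.02109297,  0.00892592, -0.01304567]), 'finger_force': 0.0, 'finger_gap': 94.13876907128795}
```

View pics/scene0.png

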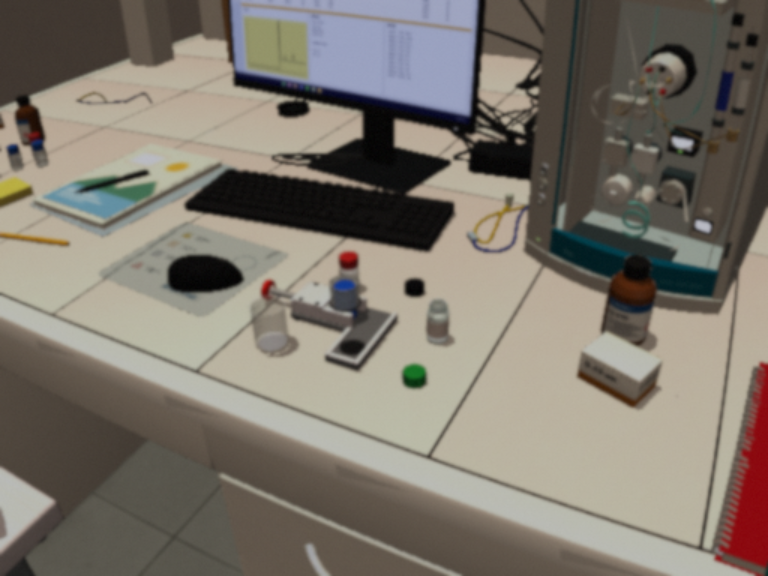

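View pics/top0.png

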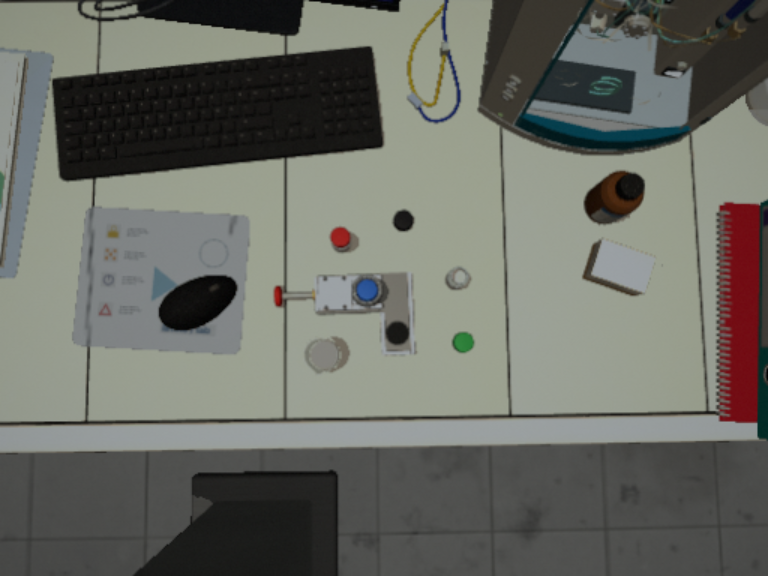

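The top view (1.5x) shows the red plunger head at (279,296), the tube with the blue cap at (367,290) and the dark seat at (397,333). The lane runs down the image from (397,285). Around the dispenser are the red vial at (341,239), the open vial at (457,278) and the beaker at (326,354).

Run:
```python
from h import *
c=cam('top'); s=cam('scene')
def blobs(c,m,roi,z,name):
    x0,y0,x1,y1=roi; M=np.zeros(m.shape,np.uint8); M[y0:y1,x0:x1]=m[y0:y1,x0:x1]*255
    n,l,st,ce=cv2.connectedComponentsWithStats(M)
    for i in range(1,n):
        if st[i,4]>15: print(name,st[i],ce[i].round(1),plane(c,ce[i],z)[0].round(1))
def hsv(c): return cv2.split(cv2.cvtColor(c['img'],cv2.COLOR_BGR2HSV))
h,S,V=hsv(c)
red=((h<8)|(h>172))&(S>140)&(V>60)
blobs(c,red,(175,180,200,215),16.5,'head')
blobs(c,red,(205,140,245,170),52,'redvial')
blobs(c,(V<70),(250,205,285,240),7,'seat')
blobs(c,(h>100)&(h<130)&(S>120),(225,175,265,210),55,'bluecap')
h,S,V=hsv(s)
red=((h<8)|(h>172))&(S>140)&(V>60)
blobs(s,red,(165,180,190,205),16.5,'head s')
blobs(s,(V<60),(220,222,250,240),7,'seat s')
blobs(s,(h>100)&(h<130)&(S>120),(210,180,250,215),50,'bluecap s')
a=c['img'][165:245,170:320]; b=s['img'][150:260,150:310]
cv2.imwrite('pics/t1.png',np.vstack([cv2.resize(a,(750,400),interpolation=2)])); cv2.imwrite('pics/s1.png',cv2.resize(b,(800,550),interpolation=2))
```

```text
head [183 191   5  13  57] [185.1 197. ] [ 533.2 -148.9   16.5]
redvial [221 152  12  13 130] [226.5 157.8] [ 604.6 -233.3   52. ]
seat [257 214  16  16 191] [264.5 221.6] [ 482.8 -306.3    7. ]
bluecap [238 186  14  15 162] [244.3 193. ] [ 535.7 -267.    55. ]
head s [175 187   7  11  46] [177.3 191.5] [ 532.3 -146.4   16.5]
seat s [226 226  17  11 129] [234. 231.] [ 481.3 -305.8    7. ]
bluecap s [223 187  13   7  74] [229.  189.9] [ 538.6 -264.9   50. ]
```

View pics/t1.png

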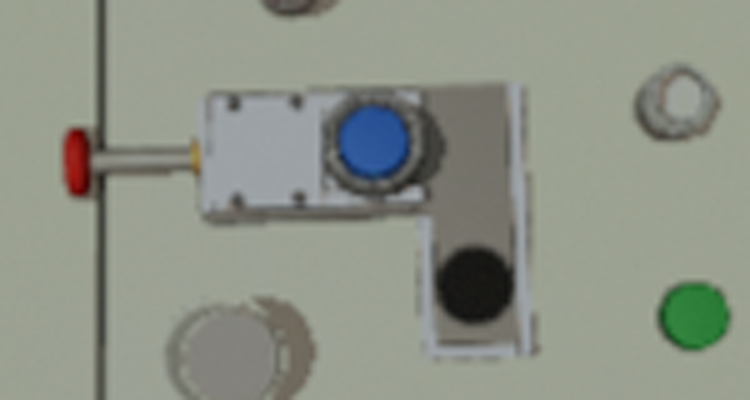

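Run:
```python
from h import *
c=cam('top')
f=lambda pts,z: plane(c,np.array(pts)/5.+[170,165]-.4,z)[:,:2]
for n,p,z in [('rail',[(519,88),(529,345)],13.5),('railin',[(428,222),(434,350)],13.5),('tunnel top',[(207,95),(205,95),(210,207),(424,88),(430,200)],31),('stem',[(77,162),(197,155)],16.5)]:
    q=f(p,z); print(n,q.round(1).tolist(),np.degrees(np.arctan2(*(q[-1]-q[0])[::-1])).round(2))
# rail line fit: bright right rail, subpixel centroid per row
g=c['img'].max(2).astype(float)
pts=[]
for v in range(185,233):
    r=g[v,268:280]; w=np.clip(r-np.median(g[v,255:266])-20,0,None)
    u=268+np.argmax(np.diff(r)); pts.append((u,v))
print(pts[::6])
for z in (0,16.5,):
  h,S,V=cv2.split(cv2.cvtColor(c['img'],cv2.COLOR_BGR2HSV))
for nm,uv,z in [('open',(170+683/5,165+95/5),53),('beaker',(170+228/5,165+355/5),58)]: print(nm,plane(c,uv,z))
for yaw in (1.7,2.5):
    Rz=R.from_euler('z',yaw,degrees=True).as_matrix()[:2,:2]
    o=np.array([482,-306])-Rz@[-55,-38]; print(yaw,o,'head',o+Rz@[0,122],'exit',o+Rz@[0,-38],'tube',o)
    P=lambda x,y,z:proj(c,[*(o+Rz@[x,y]),z])[0]
    im=c['img'].copy();im=cv2.resize(im[165:245,170:320],(750,400),interpolation=2)
    for poly in [[(-22.5,72,31),(22.5,72,31),(22.5,19,31),(-22.5,19,31)],[(26,-21.5,13.5),(26,-54.5,13.5),(-78.5,-54.5,13.5),(-78.5,-21.5,13.5)],[(-14.5,122,16.5),(14.5,122,16.5)]]:
        cv2.polylines(im,[((np.array([P(*q) for q in poly])-[170,165]+.5)*5).astype(int)],True,(0,0,255),1)
    cv2.imwrite(f'pics/o{yaw}.png',im)
a=cv2.imread('pics/o1.7.png');b=cv2.imread('pics/o2.5.png');cv2.imwrite('pics/o.png',cv2.resize(np.vstack([a,b]),(562,600)))
```

```text
rail [[561.3, -325.1], [458.5, -327.3]] -178.78
railin [[507.9, -287.9], [457.1, -289.6]] -178.07
tunnel top [[557.6, -201.6], [557.6, -200.8], [513.6, -202.6], [559.4, -286.7], [515.3, -288.5]] -115.98
stem [[533.3, -148.8], [535.5, -196.3]] -87.31
[(np.int64(270), 185), (np.int64(271), 191), (np.int64(271), 197), (np.int64(271), 203), (np.int64(272), 209), (np.int64(272), 215), (np.int64(272), 221), (np.int64(269), 227)]
open [[ 551.98960243 -386.61895661   53.        ]]
beaker [[ 454.90200576 -212.20691505   58.        ]]
1.7 [ 535.84847503 -266.38508189] head [ 532.22919325 -144.43877896] exit [ 536.97579231 -304.36835658] tube [ 535.84847503 -266.38508189]
2.5 [ 535.29011547 -265.63710127] head [ 529.96855021 -143.75321824] exit [ 536.94765219 -303.60093369] tube [ 535.29011547 -265.63710127]
```

View pics/o.png

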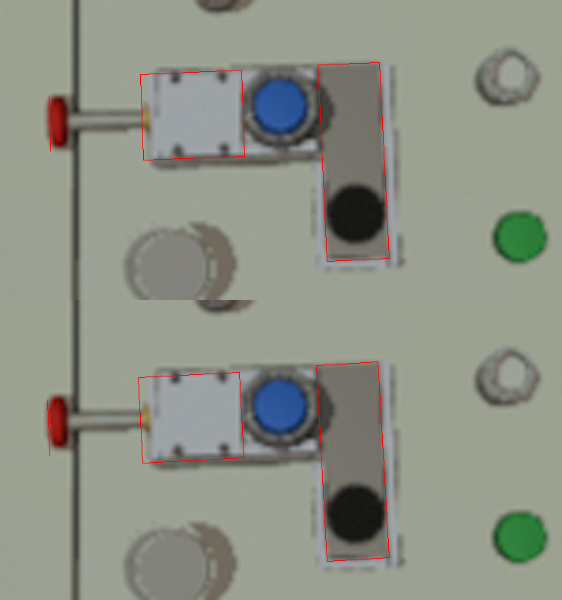

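Overlays match with dispenser yaw about 1.75° and origin about (535.8, -266.4). I'll close the fingers, align the tool with the dispenser and move over the spot in front of the plunger head.

Emit:
{"op": "arm_command", "data": {
  "plan": [
    [-1,0,0,0,-0.163],
    [-1,0,0,0,-0.163],
    [-1,-0.0234,-0.0436,0,0],
    [-1,-0.0234,-0.0436,0,0],
    [-1,-0.0234,-0.0436,0,0],
    [-1,-0.0234,-0.0436,0,0],
    [-1,-0.0234,-0.0436,0,0],
    [-1,-0.0234,-0.0436,0,0],
    [-1,-0.0234,-0.0436,0,0],
    [-1,-0.0234,-0.0436,0,0],
    [-1,-0.0234,-0.0436,0,0],
    [-1,-0.0234,-0.0436,0,0],
    [-1,-0.0234,-0.0436,0,0],
    [-1,-0.0234,-0.0436,0,0],
    [-1,-0.0234,-0.0436,0,0],
    [-1,-0.0234,-0.0436,0,0],
    [-1,-0.0234,-0.0436,0,0],
    [-1,0,0,0,0],
    [-1,0,0,0,0]
  ]
}}

```text
clock: 2.62
eef_pos: [530.6, -116.6, 205.2]
eef_rot: [3.141, -0.001, -3.112]
wrist_force: [1.2, -0.8, 0.4]
finger_gap: 0.6
finger_force: 0.0
```

Emit:
{"op": "arm_command", "data": {
  "plan": [
    [-1,0,0,0.045,0],
    [-1,0,0,0.045,0],
    [-1,0,0,0.04,0],
    [-1,0,0,0.03,0],
    [-1,0,0,0.025,0],
    [-1,0,0,0.013,0],
    [-1,0,0,0,0],
    [-1,0,0,0,0]
  ]
}}

```text
clock: 3.62
eef_pos: [531.4, -116.9, 8.5]
eef_rot: [-3.141, 0.001, -3.111]
wrist_force: [0.3, 0.1, 0.2]
finger_gap: 0.4
finger_force: 0.0
```

Run:
```python
from h import *
c=cam('top'); s=cam('scene')
a=cv2.resize(c['img'][145:245,150:290],(560,400),interpolation=2); b=cv2.resize(s['img'][160:250,140:280],(560,360),interpolation=2)
cv2.imwrite('pics/p2.png',cv2.resize(np.vstack([a,b]),(442,600)))
```

```text
(no output)
```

View pics/p2.png

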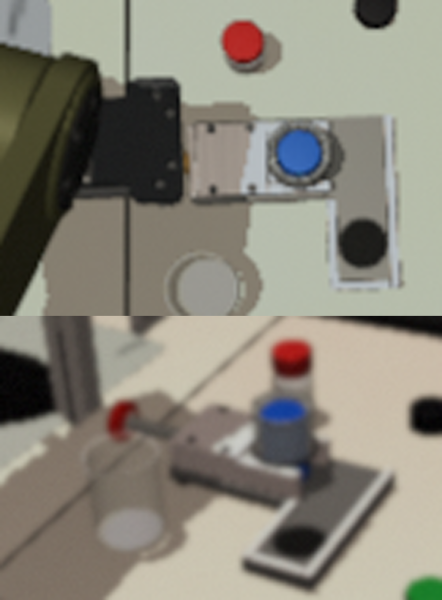

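The tool is in line with the plunger and clear of everything around it. Pressing now.

Emit:
{"op": "arm_command", "data": {
  "plan": [
    [-1,0,-0.01,0,0],
    [-1,0,-0.008,0,0],
    [-1,0,-0.008,0,0],
    [-1,0,-0.008,0,0],
    [-1,0,-0.008,0,0],
    [-1,0,-0.006,0,0],
    [-1,0,0,0,0],
    [-1,0,0,0,0]
  ]
}}

```text
clock: 4.72
eef_pos: [532.5, -164.9, 7.7]
eef_rot: [3.141, 0.0, -3.112]
wrist_force: [0.4, 6.5, 5.3]
finger_gap: 0.1
finger_force: 3.6
```

Emit:
{"op": "arm_command", "data": {
  "plan": [
    [-1,0,-0.003,0,0],
    [-1,0,-0.002,0,0],
    [-1,0,0,0,0],
    [-1,0,0,0,0]
  ]
}}

```text
clock: 5.22
eef_pos: [532.6, -169.8, 7.7]
eef_rot: [3.141, 0.0, -3.112]
wrist_force: [0.2, 7.8, 4.3]
finger_gap: 0.7
finger_force: 3.8
```

Emit:
{"op": "arm_command", "data": {
  "plan": [
    [-1,0,-0.002,0,0],
    [-1,0,-0.002,0,0],
    [-1,0,0,0,0],
    [-1,0,0,0,0]
  ]
}}

```text
clock: 5.72
eef_pos: [532.8, -173.7, 7.7]
eef_rot: [3.141, 0.0, -3.112]
wrist_force: [0.2, 8.0, 5.5]
finger_gap: 0.5
finger_force: 4.0
```

Emit:
{"op": "arm_command", "data": {
  "plan": [
    [-1,0,-0.002,0,0],
    [-1,0,-0.0015,0,0],
    [-1,0,0,0,0],
    [-1,0,0,0,0]
  ]
}}

```text
clock: 6.22
eef_pos: [532.7, -174.0, 7.6]
eef_rot: [3.136, -0.001, -3.111]
wrist_force: [-0.7, 32.5, 11.7]
finger_gap: 0.5
finger_force: 16.0
```

The force jumped to 32 N, so the plunger is home. Backing off along +y and lifting.

Emit:
{"op": "arm_command", "data": {
  "plan": [
    [-1,0,0.006,0,0],
    [-1,0,0.012,0,0],
    [-1,0,0.015,0,0],
    [-1,0,0.02,0,0],
    [-1,0,0.02,0,0],
    [-1,0,0,0,0],
    [-1,0,0,-0.05,0],
    [-1,0,0,-0.05,0],
    [-1,0,0,-0.03,0],
    [-1,0,0,0,0],
    [-1,0,0,0,0]
  ]
}}

```text
clock: 7.6
eef_pos: [530.0, -104.7, 136.2]
eef_rot: [3.141, -0.002, -3.112]
wrist_force: [0.5, 0.7, -0.8]
finger_gap: 0.4
finger_force: 0.0
```

Run:
```python
from h import *
c=cam('top'); s=cam('scene')
a=cv2.resize(c['img'][145:245,150:290],(560,400),interpolation=2); b=cv2.resize(s['img'][160:250,140:280],(560,360),interpolation=2)
cv2.imwrite('pics/p3.png',cv2.resize(np.vstack([a,b]),(442,600)))
h,S,V=cv2.split(cv2.cvtColor(c['img'],cv2.COLOR_BGR2HSV))
m=((h>100)&(h<130)&(S>120)).astype(np.uint8); n,l,st,ce=cv2.connectedComponentsWithStats(m[160:245,220:300])
for i in range(1,n):
    if st[i,4]>15: print(st[i],plane(c,ce[i]+[220,160],25)[0])
```

```text
[ 18  27  14  14 152] [ 537.82258754 -266.97984387   25.        ]
[ 37  28  14  13 143] [ 536.87533783 -304.978055     25.        ]
```

View pics/p3.png

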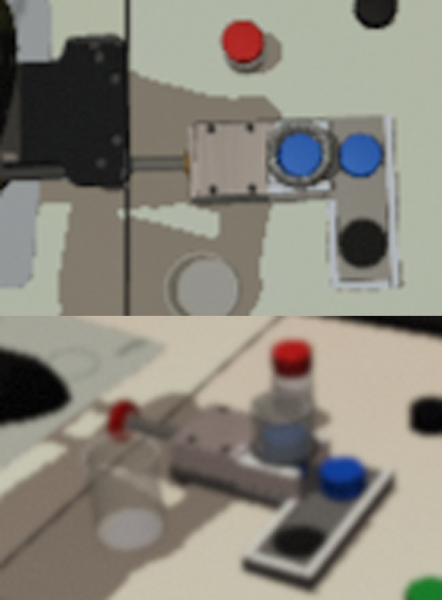

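One cap lies at the exit at (536.9, -305.0) and the other two are still in the tube. The plunger is out again. Next I'll move behind the cap.

Emit:
{"op": "arm_command", "data": {
  "plan": [
    [-1,-0.0066,-0.04,0,0],
    [-1,-0.0066,-0.04,0,0],
    [-1,-0.0066,-0.04,0,0],
    [-1,-0.0066,-0.04,0,0],
    [-1,-0.0066,-0.04,0,0],
    [-1,0,0,0,0],
    [-1,0,0,0,0],
    [-1,0,0,0,0]
  ]
}}

```text
clock: 8.7
eef_pos: [569.6, -302.4, 137.2]
eef_rot: [3.141, -0.0, -3.11]
wrist_force: [0.2, -0.3, -0.5]
finger_gap: 0.4
finger_force: 0.0
```

Emit:
{"op": "arm_command", "data": {
  "plan": [
    [-1,0,-0.0015,0.04,0],
    [-1,0,0,0.04,0],
    [-1,0,0,0.025,0],
    [-1,0,0,0.011,0],
    [-1,0,0,0.005,0],
    [-1,0,0,0,0],
    [-1,0,0,0,0]
  ]
}}

```text
clock: 9.57
eef_pos: [570.0, -305.1, 17.4]
eef_rot: [-3.141, 0.001, -3.111]
wrist_force: [0.1, 0.3, 0.1]
finger_gap: 0.4
finger_force: 0.0
```

Emit:
{"op": "arm_command", "data": {
  "plan": [
    [-1,0.004,0,0.001,0],
    [-1,0.004,0,0,0],
    [-1,0.004,0,0,0],
    [-1,0.004,0,0,0],
    [-1,0.004,0,0,0],
    [-1,0.004,0,0,0],
    [-1,0.004,0,0,0],
    [-1,0.004,0,0,0],
    [-1,0.004,0,0,0],
    [-1,0.004,0,0,0],
    [-1,0.004,0,0,0],
    [-1,0.004,0,0,0],
    [-1,0.004,0,0,0],
    [-1,0.004,0,0,0],
    [-1,0.003,0,0,0],
    [-1,0,0,0,0],
    [-1,0,0,0,0]
  ]
}}

```text
clock: 11.7
eef_pos: [510.7, -306.7, 15.5]
eef_rot: [-3.142, 0.0, -3.111]
wrist_force: [-0.1, -0.0, -0.4]
finger_gap: 0.3
finger_force: 0.0
```

Run:
```python
from h import *
c=cam('top'); s=cam('scene')
a=cv2.resize(c['img'][145:245,150:290],(560,400),interpolation=2); b=cv2.resize(s['img'][160:250,140:280],(560,360),interpolation=2)
cv2.imwrite('pics/p4.png',cv2.resize(np.vstack([a,b]),(442,600)))
```

```text
(no output)
```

View pics/p4.png

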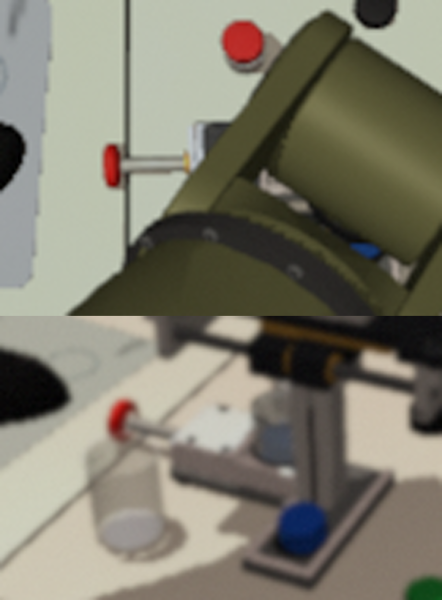

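The cap is against the finger just short of the seat, so I'll push on slowly.

Emit:
{"op": "arm_command", "data": {
  "plan": [
    [-1,0.002,0,0,0],
    [-1,0.002,0,0,0],
    [-1,0.001,0,0,0],
    [-1,0.001,0,0,0],
    [-1,0,0,0,0],
    [-1,0,0,0,0]
  ]
}}

```text
clock: 12.55
eef_pos: [504.7, -306.9, 15.4]
eef_rot: [-3.142, 0.0, -3.111]
wrist_force: [-0.5, 1.4, 0.1]
finger_gap: 0.7
finger_force: 0.0
```

```bash
cat > cp.py <<'E'
from h import *
s=cam('scene'); h,S,V=cv2.split(cv2.cvtColor(s['img'],cv2.COLOR_BGR2HSV))
m=((h>100)&(h<130)&(S>150)).astype(np.uint8)[205:250,205:270]; n,l,st,ce=cv2.connectedComponentsWithStats(m)
for i in range(1,n):
    if st[i,4]>30: print(st[i],ce[i]+[205,205])
Rz=R.from_euler('z',1.75,degrees=True).as_matrix()[:2,:2]; o=np.array([535.8,-266.4])
for x,z in((-50,10),(-55,7)):
    t=np.linspace(0,6.28,40); P=[[*(o+Rz@[x+14*np.cos(a),-38+14*np.sin(a)]),zz] for a in t for zz in(z,z+15)]
    q=proj(s,P); print(x,z,q.min(0),q.max(0))
E
python3 cp.py
```

```text
[ 22  18  15  13 159] [234.1572327  229.08176101]
-50 10 [227.31335114 216.65666757] [243.27755677 232.81219192]
-55 7 [226.06647904 219.49853675] [242.08202449 235.74240277]
```

The blob's lower edge fits a seated cap. I'll retreat, lift clear and check.

Emit:
{"op": "arm_command", "data": {
  "plan": [
    [-1,-0.003,0,0,0],
    [-1,-0.006,0,0,0],
    [-1,0,0,-0.04,0],
    [-1,0,0,-0.05,0],
    [-1,0,0,-0.05,0],
    [-1,0,0.05,0,0],
    [-1,0,0.06,0,0],
    [-1,0,0.06,0,0],
    [-1,0,0.06,0,0],
    [-1,0,0.06,0,0],
    [-1,0,0,0,0],
    [-1,0,0,0,0]
  ]
}}

```text
clock: 14.1
eef_pos: [505.2, -16.9, 155.6]
eef_rot: [-3.141, 0.0, -3.111]
wrist_force: [-0.1, 0.0, -0.6]
finger_gap: 0.3
finger_force: 0.0
```

Run:
```python
from cp import *
c=cam('top')
a=cv2.resize(c['img'][145:245,150:290],(560,400),interpolation=2); b=cv2.resize(s['img'][160:250,140:280],(560,360),interpolation=2)
cv2.imwrite('pics/p5.png',cv2.resize(np.vstack([a,b]),(442,600)))
h,S,V=cv2.split(cv2.cvtColor(c['img'],cv2.COLOR_BGR2HSV))
m=((h>100)&(h<130)&(S>120)).astype(np.uint8); n,l,st,ce=cv2.connectedComponentsWithStats(m[160:245,220:300])
for i in range(1,n):
    if st[i,4]>15: print(st[i],plane(c,ce[i]+[220,160],22)[0])
```

```text
[ 23  17  14  14 156] [234.30769231 228.72435897]
-50 10 [227.31335114 216.65666757] [243.27755677 232.81219192]
-55 7 [226.06647904 219.49853675] [242.08202449 235.74240277]
[ 18  27  14  14 152] [ 538.13602427 -266.95141601   22.        ]
[ 38  55  14  14 160] [ 481.79014862 -305.88535019   22.        ]
```

View pics/p5.png

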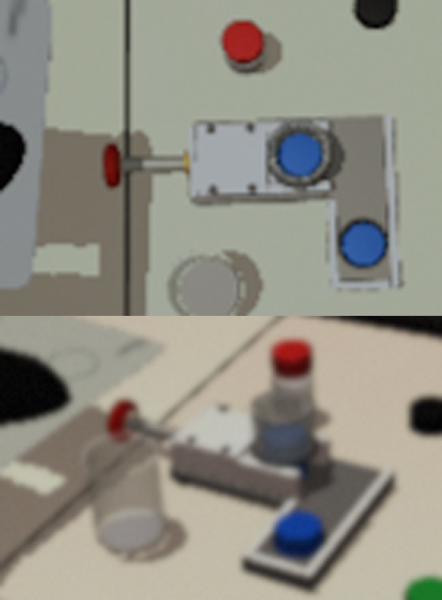

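The cap sits concentric in the seat, with an even dark ring around it. Before handing in I'll check the height and tilt of its top in the depth map.

Run:
```python
from h import *
c=cam('top'); Z=c['z_map']
def hts(u0,v0,r):
    g=[(u,v) for v in range(v0-r,v0+r+1) for u in range(u0-r,u0+r+1) if Z[v,u]>0]
    p=cv2.undistortPoints(np.array(g,float).reshape(-1,1,2),c['K'],c['d']).reshape(-1,2)
    return c['e']+(np.c_[p,np.ones(len(p))]*np.array([Z[v,u] for u,v in g])[:,None])@c['R'].T
cap=hts(265,221,4); lane=hts(265,200,3); bench=hts(300,210,3)
for n,p in(('cap',cap),('lane',lane),('bench',bench)): print(n,np.median(p[:,2]).round(1),len(p))
A=np.c_[cap[:,:2]-cap[:,:2].mean(0),np.ones(len(cap))]; print('tilt deg',np.degrees(np.linalg.lstsq(A,cap[:,2],rcond=None)[0][:2]))
```

```text
cap 21.5 81
lane 9.6 49
bench -0.5 49
tilt deg [-0.84990699 -1.6778761 ]
```

```bash
python3 -c "from cell import ticket; print(ticket.sign_off())"
```

```text
the job is handed in; nothing more can be done
None
```

The job is handed in: one plunger press put a single cap on the lane and I pushed it into the seat, where its top measures about 22 mm above the bench, as expected. The other two caps are still in the tube; the red vial and beaker look unmoved, while the open vial, which I kept clear of, was out of frame in the last pictures.

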